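# Load the vegetable cutter and hold its run lever

### The job

Tip all the potato chunks from the tray into the vegetable cutter's hopper and set the empty tray back down flat on the counter. Then flip the safety catch fully over, away from the hopper, and after that pull the run lever towards the robot to its stop and keep it there: finish while still holding the lever, because it springs back when let go. Leave the shaker, the jar and the knife sharpener where they are.

Things in the scene. Friction and masses are not known exactly. Their poses are not given: they have to be found in the camera images.
- cutter: bolted-down countertop vegetable cutter: grey body 250 x 180 mm (x, y), 75 mm high, open steel feed hopper on top. Origin on the counter under the hopper's middle; z up, -x faces the robot (turned up to 9 degrees), +y = the side (robot's left) with run lever, catch and their bracket (130 x 105 mm, 36 mm high). Discharge chute at +x
- hopper_mouth (a point): centre of the hopper's open mouth at rim height, 160 mm above the counter. Inside 184 x 154 mm (cutter's x, y), walls 4 mm, floor 79 mm above the counter
- tray: loose aluminium tray, about 200 g, holding four potato chunks. Origin under its floor's middle, +x = pouring side. Floor 132 x 110 mm (x, y), 4 mm thick; back and side walls 50 mm high, 4 mm thick, sides run on to x = 100. No wall at +x but a lip ramp rising at 24 degrees, edge at x = 100, z = 18 mm. Empties when tipped nose down 70 to 85 degrees
- tray_handle (a point): grip point on the tray's flat handle, which rises backwards at 45 degrees from the top of the back wall: 12 mm thick (tray's y), 26 mm deep, its end at x = -120, z = 98 mm. The point is at x = -101, y = 0, z = 79 mm in the tray's frame, mid-thickness
- run_lever (a joint): lever angle, rad: 0 = rest, leaning 0.45 rad from upright away from the robot (cutter's +x); grows as it is pulled towards the robot; 0.9 = at its stop, leaning 0.45 rad towards the robot. Springs back when let go; the pull at the handle rises from about 3 to 6 N. While the catch is closed it is blocked after a few hundredths of a rad
- lever_grip (a point): middle of the lever's handle: black round bar along the cutter's y, 22 mm thick, about 95 mm long, running outwards from the top of a steel stem (16 mm thick); the point is 55 mm outwards of the stem, 220 mm from the hinge axis and 248 mm above the counter at rest
- lever_hinge (a point): point on the lever's hinge axis (along the cutter's y) beside lever_grip: 50 mm above the counter, at x = 0, y = 190 mm in the cutter's frame
- catch (a joint): safety catch angle, rad: near 0 = closed, a bar lies level across the near side of the lever's stem; grows as it is flipped outwards, away from the hopper (its grip swings to the cutter's +y); 1.3 = fully over. Light friction, about 1.2 N at the grip; it stays where it is left
- catch_grip (a point): middle of the catch's grip: steel round bar along the cutter's x, 16 mm thick, 56 mm long, on a thin arm 50 mm from the hinge axis. Closed, the arm leans 0.35 rad from upright towards the hopper and the point is 167 mm above the counter; fully over it leans 0.95 rad outwards, 149 mm high
- catch_hinge (a point): point on the catch's hinge axis (along the cutter's x) level with catch_grip: 120 mm above the counter, at x = -35, y = 170 mm in the cutter's frame. A post stands under the axis
- chunk1: peeled potato chunk (one of four alike, loose in the tray at the start), rigid rounded block 44 x 38 x 36 mm, 50 g; origin at its centre
- chunk2: peeled potato chunk (one of four alike, loose in the tray at the start), rigid rounded block 44 x 38 x 36 mm, 50 g; origin at its centre
- chunk3: peeled potato chunk (one of four alike, loose in the tray at the start), rigid rounded block 44 x 38 x 36 mm, 50 g; origin at its centre
- chunk4: peeled potato chunk (one of four alike, loose in the tray at the start), rigid rounded block 44 x 38 x 36 mm, 50 g; origin at its centre
- shaker: bystander: steel shaker, 70 mm across, 104 mm high; origin under its middle
- jar: bystander: glass jar with a black cap, 72 mm across, 110 mm high; origin under its middle
- sharpener: bystander: black knife sharpener block, 55 x 140 x 50 mm; origin under its middle
Mind the look-alikes: they are no part of the job. Leave any grey or pink look-alike of the chunk3 alone.

How it is judged:
On the way, in this order (a step that is already met when the one before it is completed fails the run):
1. all four chunks are in the hopper (x of chunk1 in the frame of cutter between -0.092 and 0.092 m and y of chunk1 in the frame of cutter between -0.077 and 0.077 m and z of chunk1 in the frame of cutter between 0.085 and 0.155 m and x of chunk2 in the frame of cutter between -0.092 and 0.092 m and y of chunk2 in the frame of cutter between -0.077 and 0.077 m and z of chunk2 in the frame of cutter between 0.085 and 0.155 m and x of chunk3 in the frame of cutter between -0.092 and 0.092 m and y of chunk3 in the frame of cutter between -0.077 and 0.077 m and z of chunk3 in the frame of cutter between 0.085 and 0.155 m and x of chunk4 in the frame of cutter between -0.092 and 0.092 m and y of chunk4 in the frame of cutter between -0.077 and 0.077 m and z of chunk4 in the frame of cutter between 0.085 and 0.155 m), for 0.2 s.
2. the tray is set down flat on the counter and let go (all of step 1 and height (world z) of tray below 0.008 m and angle between tray's own z axis and vertical below 0.08 rad and contact force between the fingers and tray below 0.3 N), for 0.2 s.
3. the safety catch is flipped over (value of joint catch above 1 rad), for 0.2 s.
4. the run lever is pulled to its stop (value of joint run_lever above 0.8 rad and contact force between the fingers and run_lever above 1.5 N), for 0.2 s.
At the end, for the whole second after the job is handed in: All chunks in the hopper below its rim; tray flat on the counter (tilt under 0.08 rad, underside within 8 mm), let go; catch above 1.0 of 1.3 rad; lever above 0.8 of 0.9 rad and held there by the gripper's fingers (contact force above 1.5 N) (all of step 2 and all of step 4 and value of joint catch above 1 rad); the arm keeps its last pose, push and grip.
It fails at once if the shaker is pushed or tipped (distance of shaker from where it was at the start of the episode above 0.03 m or angle between shaker's own z axis and vertical above 0.3 rad).
It fails at once if the jar is pushed or tipped (distance of jar from where it was at the start of the episode above 0.03 m or angle between jar's own z axis and vertical above 0.3 rad).
It fails at once if the sharpener is pushed or tipped (distance of sharpener from where it was at the start of the episode above 0.03 m or angle between sharpener's own z axis and vertical above 0.3 rad).
It fails at once if the run lever is forced while the catch is closed (value of joint run_lever above 0.3 rad and value of joint catch below 0.7 rad).
It also fails if it takes over 72 s, if anything falls off the work surface, if the arm or the gripper's body presses on something with over 40 N, if the wrist force passes 120 N, or if a joint passes its speed limit or range.

### The arm

A 6-joint arm with a two-finger parallel gripper is mounted at the origin on the work surface. World frame = base frame: x ahead of the robot, y to its left, z up, the work surface at z = 0. Lengths are in m, angles in rad, forces in N, time in s.
With the tool pointing down it reaches from about 0.35 to 0.775 m from the base axis. Payload 7.3 kg.
Tool frame: the origin (TCP) lies midway between the tips of the shut fingers; the grasp point (between the pads) lies 19 mm behind it; z points along the fingers, y is the line along which they close (so a half turn about z gives the same grasp; the last joint's range is limited). The gripper opens to 92 mm and grips with 3 to 60 N. Pads are 19 mm wide; open, the fingers measure 130 mm over their backs; the gripper's body (75 mm by 190 mm) begins 47 mm behind the grasp point.
Start: joints at [-1.487, 0.342, 1.524, -0, 1.275, -0.146], TCP at [0.12, -0.511, 0.227] pointing down, gripper open.
Joint ranges: [-2.53, 2.53], [-0.77, 2.02], [0.04, 2.7], [-1, 4.14], [0.28, 2.66], [-3.11, 3.11]. Speed limits (rad/s): [2.57, 2.57, 3.14, 3.14, 3.14, 3.14].

### API

Orientations are given as [roll, pitch, yaw] about the fixed x, y, z axes, in that order (R = Rz(yaw) Ry(pitch) Rx(roll)).
In Python, from cell import monitor, vision, workorder gives the robot as it stands.
- The arm moves only by the tool move_arm, never from a script. Its argument "rows" is a list of rows, each a list of 5 numbers: the shift along the world's x, y, z in mm, then the turn about the world's z in rad, then the closure, from -1 (fully open) to 1 (shut). A call has 1 to 12 rows; each row shifts and turns the commanded pose from where the row before left it; what a row does not reach is not made up. A row lasts 1/10 s, in which the tool goes at most 50 mm and 8.59 degrees, less where a joint would pass 70% of its speed; a pose out of reach is approached as far as the arm can. A call is refused whole if a number of a shift passes 50 or a number of a turn 0.15, either way. A call with a gripper value outside its range is refused whole. The fingers move at their own pace and stop on an object; "newtons" is the grip in N (left out, the last holds). Time passes only in rows, so rows that do not move let the fingers close. It gives the time, the measured TCP pose, the force, the opening and the grip force at its end, in the units of the state.
- monitor.observe(): the state, without advancing time (a new reading comes with each control period).
- vision.read_camera(name): name is "scene" or "side" or "wrist"; returns the picture (400x640x3 uint8, red, green, blue); there is no depth.
- vision.get_calibration(name): a dict with "K" (3x3 intrinsics, pixels), "T" (4x4, takes a point from camera to world coordinates); the wrist camera has in their place "mount" (4x4, takes a point from camera to tool coordinates, whose origin is the TCP and whose axes are the flange's). Camera axes: x right, y up, looking along -z (the intrinsics and any distortion apply to the point x, -y, -z); pixel columns grow to the right and rows downward; lengths in m; the calibration is good to about 2 mm. The wrist camera is an equidistant fisheye: a pixel r from the principal point sees the ray r / f radians off the axis. A picture is of the moment at which its call begins: read the wrist's pose just before it. get_calibration takes no time and is no camera call.
- workorder.hand_in(): hands the job in; it is judged then, once.
The state is a dict: "time": time; "qpos": joint angles; "qvel": joint speeds; "joint_efforts": joint torques, N m; "tool_pos": TCP position; "tool_rot": TCP orientation; "contact_force": force on the tool from outside, world axes, zero at the start; "torque": the same for the moment, N m; "opening": finger opening in m; "grip_force": force on a finger pad.
Only numpy, scipy, OpenCV 4.12 (cv2) and the standard library are available. Lean on these libraries where they do the work, as an engineer would, in place of code of your own. Each camera call takes 0.05 s, during which the arm holds its last target. There are 200 camera calls.

## Working session

There is one attempt and no reset: what is moved stays moved. The work goes in short steps, Python scripts to look and compute and a tool call to move; the robot and the scene stay as the last step left them, time stands still between calls to the robot, and variables do not carry over. Pictures are saved under pics/ and viewed, at most 10 in all, crops included, and the job is handed in when it is done.

Besides the shell and the picture viewer there is one more tool, called after ">>>" as name([rows], argument=value, ...), one row to a line, values as JSON. move_arm: Moves the arm, as the interface text tells. Its arguments: {"type":"object","properties":{"rows":{"type":"array","items":{"type":"array","items":{"type":"number"}}},"newtons":{"type":"number"}},"required":["rows"]}

```bash
mkdir -p pics; ls; cat > h.py <<'E'
import numpy as np,cv2
from scipy.spatial.transform import Rotation as Ro
from cell import monitor,vision,workorder
def ray(name,u,v,st=None):
    c=vision.get_calibration(name);K=np.array(c["K"])
    if name=="wrist":
        st=st or monitor.observe()
        x=(u-K[0,2])/K[0,0];y=(v-K[1,2])/K[1,1];r=np.hypot(x,y)+1e-12
        d=np.array([np.sin(r)*x/r,-np.sin(r)*y/r,-np.cos(r)])
        M=np.eye(4);M[:3,:3]=Ro.from_euler('xyz',st["tool_rot"]).as_matrix();M[:3,3]=st["tool_pos"]
        T=M@np.array(c["mount"])
    else:
        x=(u-K[0,2])/K[0,0];y=(v-K[1,2])/K[1,1];d=np.array([x,-y,-1]);T=np.array(c["T"])
    return T[:3,3],T[:3,:3]@d/np.linalg.norm(d)
def onz(name,u,v,z,st=None):
    o,d=ray(name,u,v,st);return o+d*(z-o[2])/d[2]
def proj(name,P):
    c=vision.get_calibration(name);K=np.array(c["K"]);T=np.array(c["T"])
    p=np.linalg.inv(T)@np.r_[P,1];return K[0,0]*p[0]/-p[2]+K[0,2],K[1,1]*p[1]/p[2]+K[1,2]
def two(a,b):
    A=np.zeros((3,3));B=np.zeros(3)
    for o,d in(a,b):
        M=np.eye(3)-np.outer(d,d);A+=M;B+=M@o
    return np.linalg.solve(A,B)
def save(name,fn):
    im=vision.read_camera(name);cv2.imwrite(fn,im[:,:,::-1]);return im
E
python3 - <<'E'
from h import *
for n in("scene","side"):
    save(n,f"pics/{n}0.png");c=vision.get_calibration(n);print(n,c)
print({k:np.round(v,3) for k,v in monitor.observe().items()})
print(vision.get_calibration("wrist"))
E
```

```text
pics
scene {'K': array([[363.90069917,   0.        , 326.74134694],
       [  0.        , 363.90069917, 197.06468499],
       [  0.        ,   0.        ,   1.        ]]), 'T': array([[ 0.68265706, -0.48837187,  0.5435736 ,  1.15443708],
       [ 0.73056758,  0.47223733, -0.4932169 , -0.50754773],
       [-0.01582249,  0.73381525,  0.67916481,  0.85870114],
       [ 0.        ,  0.        ,  0.        ,  1.        ]])}
side {'K': array([[490.7990692 ,   0.        , 329.93246418],
       [  0.        , 490.7990692 , 199.04002637],
       [  0.        ,   0.        ,   1.        ]]), 'T': array([[-0.71986681,  0.39847609, -0.56833844, -0.16726826],
       [-0.69405716, -0.42354143,  0.58214888,  0.77288286],
       [-0.00874247,  0.81352902,  0.5814586 ,  0.93737227],
       [ 0.        ,  0.        ,  0.        ,  1.        ]])}
{'time': np.float64(0.1), 'qpos': array([-1.487,  0.343,  1.525,  0.   ,  1.275, -0.146]), 'qvel': array([-0.001, -0.002, -0.002,  0.001, -0.   ,  0.   ]), 'joint_efforts': array([ 1.0000e-03, -4.3201e+01, -2.4469e+01,  7.2000e-02,  5.3000e-02,
       -0.0000e+00]), 'tool_pos': array([ 0.12 , -0.511,  0.226]), 'tool_rot': array([-3.14, -0.  ,  0.23]), 'contact_force': array([ 0.589, -0.205, -0.099]), 'torque': array([ 0.019, -0.009, -0.036]), 'grip_force': np.float64(0.0), 'opening': np.float64(0.091)}
{'K': array([[309.70691629,   0.        , 320.97443814],
       [  0.        , 309.70691629, 204.41216087],
       [  0.        ,   0.        ,   1.        ]]), 'mount': array([[ 2.94871456e-04,  9.63342526e-01,  2.68274282e-01,
         7.15142945e-02],
       [ 9.99999391e-01, -5.69301341e-04,  9.45155509e-04,
        -7.60647333e-04],
       [ 1.06323740e-03,  2.68273840e-01, -9.63342108e-01,
        -1.57708414e-01],
       [ 0.00000000e+00,  0.00000000e+00,  0.00000000e+00,
         1.00000000e+00]])}
```

View pics/scene0.png

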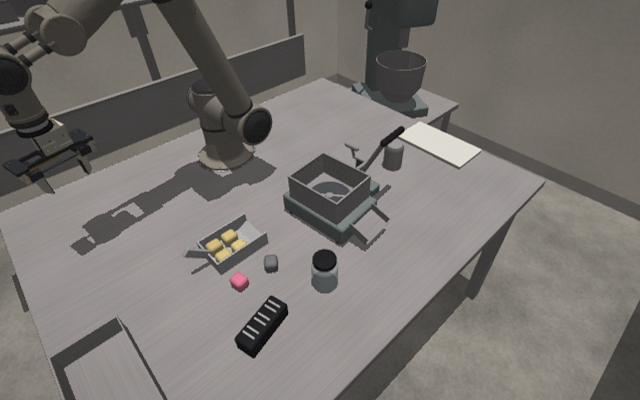

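View pics/side0.png

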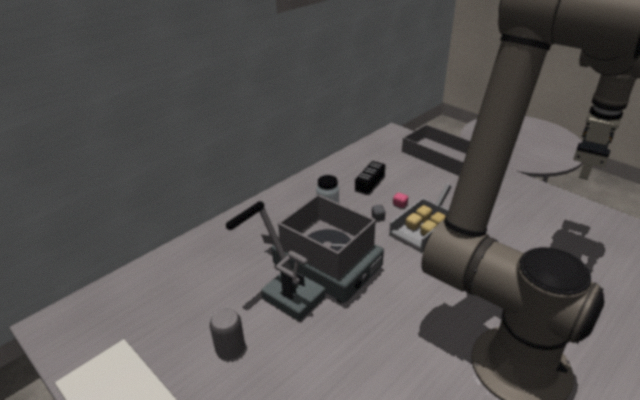

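Scene shows the hopper around (328,188), the tray with four yellow chunks at (232,243), its handle at (197,254), a grey look-alike at (271,263) and a pink one at (240,282), jar (325,270), shaker (394,155) and sharpener (262,325). I take the tray's yellow chunks as the target. Side shows the lever bar at (246,215) and the catch grip at about (292,262). Enlarging to confirm.

```bash
python3 - <<'E'
import cv2
a=cv2.imread("pics/scene0.png");b=cv2.imread("pics/side0.png")
g=lambda i:cv2.convertScaleAbs(i,alpha=1.7,beta=10)
cv2.imwrite("pics/sc.png",cv2.resize(g(a[110:290,180:420]),None,fx=3.3,fy=3.3,interpolation=cv2.INTER_CUBIC))
cv2.imwrite("pics/si.png",cv2.resize(g(b[170:330,215:455]),None,fx=3.3,fy=3.3,interpolation=cv2.INTER_CUBIC))
E
```

```text
(no output)
```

View pics/sc.png

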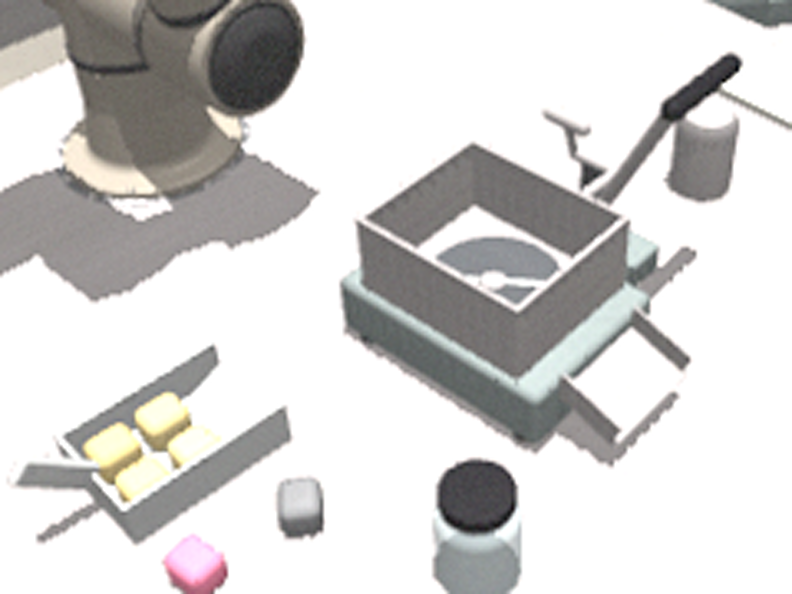

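View pics/si.png

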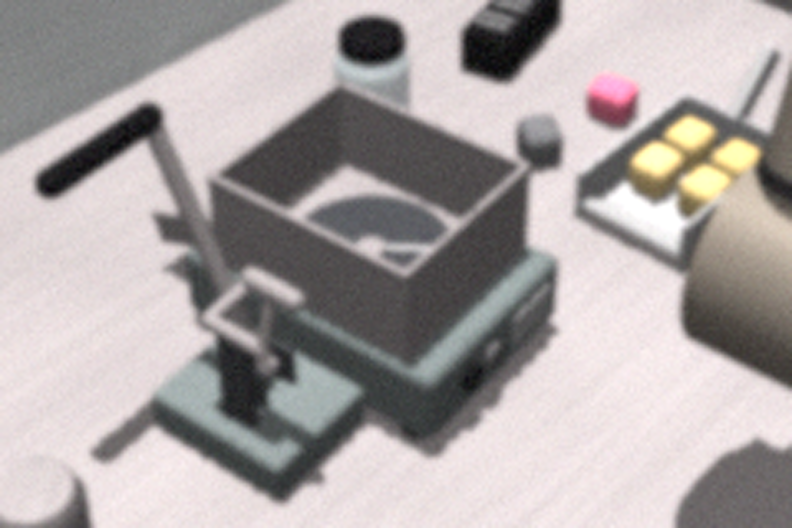

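The scene crop shows four yellow chunks in the tray, and the grey (300,505) and pink (195,565) blocks lie outside it, so they are the look-alikes. The crop gives the rim corners (473,145), (628,221), (517,310), (359,221), the tray's wall-top corners, the lever bar and the catch grip.

```bash
cat >> h.py <<'E'
sc=lambda u,v:(180+(u+.5)/3.3-.5,110+(v+.5)/3.3-.5)
si=lambda u,v:(215+(u+.5)/3.3-.5,170+(v+.5)/3.3-.5)
E
python3 - <<'E'
from h import *
np.set_printoptions(precision=3,suppress=True)
A=np.array([onz("scene",*sc(*p),.16) for p in[(473,145),(628,221),(517,310),(359,221)]])
B=np.array([onz("side",*si(*p),.16) for p in[(408,272),(212,180),(340,88),(527,167)]])
print(A,A.mean(0));print(B,B.mean(0))
for q in(A,B):
    d=(q[1]-q[0])+(q[2]-q[3]);print("yaw",np.arctan2(d[1],d[0]), [np.linalg.norm(q[i]-q[i-1]) for i in range(4)])
print("tray top corners BL,FL,BR,FR",*[onz("scene",*sc(*p),.05) for p in[(62,440),(215,347),(137,512),(287,407)]])
print("side tray corners", *[onz("side",*si(*p),.05) for p in[(577,180),(688,98)]])
print("handle end", two(ray("scene",*sc(14,475)),ray("side",*si(773,52))), onz("scene",*sc(16,470),.1))
print("lever out", two(ray("scene",*sc(734,62)),ray("side",*si(48,185))))
print("lever in", two(ray("scene",*sc(672,108)),ray("side",*si(150,115))))
print("catch1", two(ray("scene",*sc(548,115)),ray("side",*si(296,302))))
print("catch2", two(ray("scene",*sc(585,131)),ray("side",*si(250,274))))
print("shaker",onz("scene",*sc(708,118),.104),"jar",onz("scene",*sc(478,480),.11),"pink",onz("scene",*sc(195,560),.02),"grey",onz("scene",*sc(300,500),.02))
print("sharp", onz("scene",262,318,.05))
E
```

```text
[[ 0.435  0.133  0.16 ]
 [ 0.619  0.155  0.16 ]
 [ 0.633  0.001  0.16 ]
 [ 0.449 -0.021  0.16 ]] [0.534 0.067 0.16 ]
[[ 0.428  0.136  0.16 ]
 [ 0.611  0.163  0.16 ]
 [ 0.626  0.008  0.16 ]
 [ 0.445 -0.016  0.16 ]] [0.527 0.073 0.16 ]
yaw 0.11813035193749528 [np.float64(0.15481377303173086), np.float64(0.1857809829712559), np.float64(0.1546190753054639), np.float64(0.18594598685082078)]
yaw 0.13935676916728393 [np.float64(0.15334356548040623), np.float64(0.18427721089719273), np.float64(0.15525628649055234), np.float64(0.18304427842506216)]
tray top corners BL,FL,BR,FR [ 0.392 -0.322  0.05 ] [ 0.389 -0.16   0.05 ] [ 0.506 -0.315  0.05 ] [ 0.498 -0.156  0.05 ]
side tray corners [ 0.487 -0.144  0.05 ] [ 0.489 -0.312  0.05 ]
handle end [ 0.441 -0.377  0.093] [ 0.442 -0.376  0.1  ]
lever out [0.6   0.314 0.249]
lever in [0.61  0.214 0.25 ]
catch1 [0.458 0.217 0.166]
catch2 [0.503 0.221 0.167]
shaker [0.519 0.401 0.104] jar [ 0.713 -0.119  0.11 ] pink [ 0.558 -0.298  0.02 ] grey [ 0.569 -0.198  0.02 ]
sharp [ 0.713 -0.326  0.05 ]
```

The cutter is at about (0.531, 0.070) with yaw about 0.13. The tray points along world +y with its handle point near (0.443,-0.36). I'm moving above the handle.

>>> move_arm([
  [32,15,0,0.1375,-1],
  [32,15,0,0.1375,-1],
  [32,15,0,0.1375,-1],
  [32,15,0,0.1375,-1],
  [32,15,0,0.1375,-1],
  [32,15,0,0.1375,-1],
  [32,15,0,0.1375,-1],
  [32,15,0,0.1375,-1],
  [32,15,0,0.1375,-1],
  [35,14,-10,0.1375,-1],
  [0,0,0,0,-1],
  [0,0,0,0,-1],
])

```text
time: 1.3
tool_pos: [0.4427, -0.3616, 0.2159]
tool_rot: [-3.14, -0.001, 1.605]
contact_force: [-0.7, 0.6, -0.9]
opening: 0.0919
grip_force: 0.0
```

```bash
python3 - <<'E'
from h import *
s=monitor.observe();print(np.round(s["tool_pos"],4),np.round(s["tool_rot"],3))
im=save("wrist","pics/w1.png")
E
```

```text
[ 0.4427 -0.3616  0.2159] [-3.140e+00 -1.000e-03  1.605e+00]
```

View pics/w1.png

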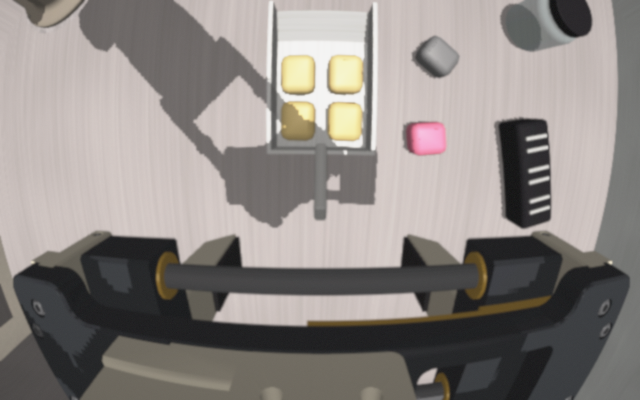

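The wrist view shows the handle running from (320,150) to its end at (320,216), back-wall top corners at (268,152) and (377,152), and the fingers straddling column 321.

```bash
python3 - <<'E'
from h import *
for p,z in[((320,216),.098),((320,152),.05),((268,152),.05),((377,152),.05),((272,3),.05),((376,3),.05)]: print(p,np.round(onz("wrist",*p,z),4))
E
```

```text
(320, 216) [ 0.4407 -0.3772  0.098 ]
(320, 152) [ 0.4387 -0.3223  0.05  ]
(268, 152) [ 0.3837 -0.3236  0.05  ]
(377, 152) [ 0.4989 -0.3197  0.05  ]
(272, 3) [ 0.3824 -0.1598  0.05  ]
(376, 3) [ 0.4925 -0.1557  0.05  ]
```

>>> move_arm([
  [-1,4,-30,-0.01,-1],
  [0,0,-30,0,-1],
  [0,0,-30,0,-1],
  [0,0,-30,0,-1],
  [0,0,-25,0,-1],
  [0,0,-11,0,-1],
  [0,0,0,0,-1],
  [0,0,0,0,1],
  [0,0,0,0,1],
  [0,0,0,0,1],
  [0,0,0,0,1],
  [0,0,0,0,1],
], newtons=60)

```text
time: 2.55
tool_pos: [0.4418, -0.3583, 0.0612]
tool_rot: [3.141, 0.001, 1.595]
contact_force: [-0.4, -0.1, -0.1]
opening: 0.0562
grip_force: 0.0
```

>>> move_arm([
  [0,0,0,0,1],
  [0,0,0,0,1],
  [0,0,0,0,1],
  [0,0,5,0,1],
  [0,0,5,0,1],
  [0,0,5,0,1],
  [0,0,0,0,1],
  [0,0,0,0,1],
])

```text
time: 3.35
tool_pos: [0.4414, -0.3581, 0.0755]
tool_rot: [-3.141, -0.0, 1.595]
contact_force: [0.1, 0.0, -4.4]
opening: 0.0118
grip_force: 60.0
```

```bash
python3 - <<'E'
from h import *
a=save("side","pics/s2.png");w=save("wrist","pics/w2.png");c=save("scene","pics/c2.png")
o=cv2.resize(c[190:290,170:300],None,fx=3,fy=3,interpolation=2);p=cv2.resize(a[170:270,370:500],None,fx=3,fy=3,interpolation=2)
cv2.imwrite("pics/m2.png",np.hstack([o,p])[:,:,::-1])
E
```

```text
(no output)
```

View pics/m2.png

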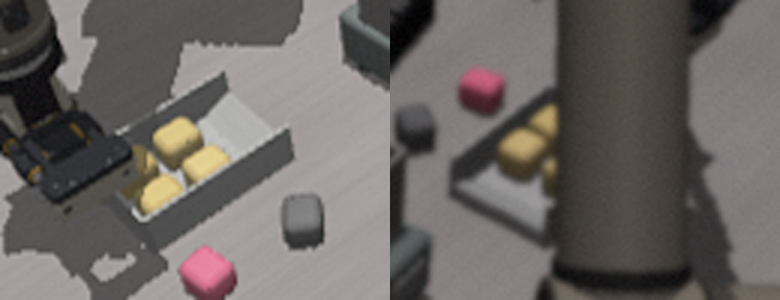

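The full weight (4.4 N) is on the wrist and the tray looks level, so the 60 N grip holds it. I'll lift and check for sag by the chunks' pixel drift in the wrist view.

>>> move_arm([
  [0,0,10,0,1],
  [0,0,20,0,1],
  [0,0,25,0,1],
  [0,0,25,0,1],
  [0,0,25,0,1],
  [0,0,20,0,1],
  [0,0,10,0,1],
  [0,0,0,0,1],
])

```text
time: 4.3
tool_pos: [0.442, -0.3587, 0.2124]
tool_rot: [3.139, 0.002, 1.595]
contact_force: [-0.1, 0.9, -4.5]
opening: 0.0113
grip_force: 60.0
```

```bash
cat >> h.py <<'E'
def yel(im):
    h=cv2.cvtColor(im,cv2.COLOR_RGB2HSV);m=cv2.inRange(h,(18,70,60),(35,255,255))
    n,_,s,c=cv2.connectedComponentsWithStats(m);return [(int(s[i,4]),*np.round(c[i],0)) for i in range(1,n) if s[i,4]>30]
E
python3 - <<'E'
from h import *
print(yel(cv2.imread("pics/w2.png")[:,:,::-1]));w=save("wrist","pics/w3.png");print(yel(w))
E
```

```text
[(3351, np.float64(281.0), np.float64(49.0)), (2537, np.float64(361.0), np.float64(49.0)), (3491, np.float64(282.0), np.float64(126.0)), (3324, np.float64(361.0), np.float64(127.0)), (321, np.float64(293.0), np.float64(282.0)), (317, np.float64(349.0), np.float64(282.0)), (2053, np.float64(329.0), np.float64(319.0))]
[(3350, np.float64(281.0), np.float64(49.0)), (2564, np.float64(361.0), np.float64(49.0)), (3375, np.float64(361.0), np.float64(127.0)), (3491, np.float64(282.0), np.float64(126.0)), (319, np.float64(293.0), np.float64(282.0)), (318, np.float64(349.0), np.float64(282.0)), (2044, np.float64(330.0), np.float64(319.0))]
```

>>> move_arm([
  [0,0,15,0,1],
  [0,5,25,0,1],
  [3,10,25,0.01,1],
  [5,20,20,0.01,1],
  [8,28,11,0.01,1],
  [9,32,0,0.015,1],
  [10,35,0,0.015,1],
  [11,38,0,0.015,1],
  [11,38,0,0.015,1],
  [11,38,0,0.014,1],
  [11,38,0,0,1],
  [9,30,0,0,1],
])

```text
time: 5.55
tool_pos: [0.5292, -0.044, 0.305]
tool_rot: [-3.139, -0.001, 1.7]
contact_force: [-0.0, -0.4, -4.2]
opening: 0.0114
grip_force: 60.0
```

>>> move_arm([
  [6,20,0,0,1],
  [4,11,0,0,1],
  [1.5,5,0,0,1],
  [0,0,0,0,1],
  [0,0,0,0,1],
])

```text
time: 6.05
tool_pos: [0.5409, -0.0112, 0.3064]
tool_rot: [-3.141, 0.0, 1.698]
contact_force: [0.3, -0.4, -4.3]
opening: 0.0112
grip_force: 60.0
```

```bash
python3 - <<'E'
from h import *
w=save("wrist","pics/w4.png");print(yel(w))
E
```

```text
[(2595, np.float64(360.0), np.float64(50.0)), (3358, np.float64(280.0), np.float64(51.0)), (3466, np.float64(281.0), np.float64(127.0)), (3432, np.float64(360.0), np.float64(127.0)), (319, np.float64(293.0), np.float64(282.0)), (321, np.float64(349.0), np.float64(282.0)), (2049, np.float64(330.0), np.float64(319.0))]
```

>>> move_arm([
  [0,0,0,0,1],
  [0,0,0,0,1],
], newtons=35)

```text
time: 6.3
tool_pos: [0.541, -0.0109, 0.3068]
tool_rot: [3.141, 0.0, 1.698]
contact_force: [-0.1, 0.9, -5.2]
opening: 0.0119
grip_force: 35.0
```

```bash
python3 - <<'E'
from h import *
w=save("wrist","pics/w5.png");print(yel(w)[:4])
E
```

```text
[(2566, np.float64(360.0), np.float64(52.0)), (3242, np.float64(280.0), np.float64(53.0)), (3432, np.float64(281.0), np.float64(129.0)), (3356, np.float64(360.0), np.float64(129.0))]
```

>>> move_arm([
  [0,0,0,0,1],
  [0,0,0,0,1],
], newtons=22)

```text
time: 6.55
tool_pos: [0.541, -0.0102, 0.3068]
tool_rot: [3.141, -0.0, 1.699]
contact_force: [-0.9, 0.1, -4.4]
opening: 0.0119
grip_force: 22.0
```

```bash
python3 - <<'E'
from h import *
w=save("wrist","pics/w6.png");print(yel(w)[:4])
E
```

```text
[(1756, np.float64(352.0), np.float64(101.0)), (2336, np.float64(286.0), np.float64(102.0)), (2800, np.float64(286.0), np.float64(164.0)), (2652, np.float64(355.0), np.float64(164.0))]
```

>>> move_arm([
  [0,0,0,0,1],
  [0,0,0,0,1],
  [0,0,0,0,1],
], newtons=22)

```text
time: 6.9
tool_pos: [0.5411, -0.0101, 0.3067]
tool_rot: [3.142, -0.0, 1.699]
contact_force: [0.9, 0.3, -5.2]
opening: 0.0119
grip_force: 22.0
```

```bash
python3 - <<'E'
from h import *
w=save("wrist","pics/w7.png");print(yel(w)[:6]);c=save("scene","pics/c7.png");a=save("side","pics/s7.png")
f=lambda i:cv2.resize(i,None,fx=2.6,fy=2.6,interpolation=2)
cv2.imwrite("pics/m7.png",np.hstack([f(c[90:250,250:400]),f(a[130:290,250:400])])[:,:,::-1])
E
```

```text
[(3515, np.float64(292.0), np.float64(144.0)), (3280, np.float64(348.0), np.float64(146.0)), (335, np.float64(292.0), np.float64(282.0)), (335, np.float64(349.0), np.float64(282.0)), (2221, np.float64(329.0), np.float64(319.0))]
```

View pics/m7.png

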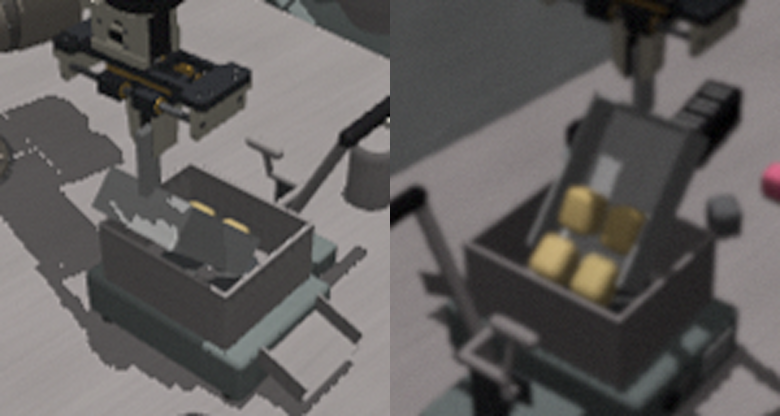

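The tray has tipped to roughly 45–50°, with its nose inside the hopper and the chunks slid down to the lip. I'm loosening the grip a bit more.

>>> move_arm([
  [0,0,0,0,1],
  [0,0,0,0,1],
  [0,0,0,0,1],
  [0,0,0,0,1],
], newtons=12)

```text
time: 7.45
tool_pos: [0.5412, -0.0102, 0.3069]
tool_rot: [3.141, 0.0, 1.699]
contact_force: [0.4, -0.5, -3.0]
opening: 0.0119
grip_force: 12.0
```

```bash
python3 - <<'E'
from h import *
a=save("side","pics/s8.png");c=save("scene","pics/c8.png")
print(yel(a),yel(c))
f=lambda i:cv2.resize(i,None,fx=2.6,fy=2.6,interpolation=2)
cv2.imwrite("pics/m8.png",np.hstack([f(c[90:250,250:400]),f(a[130:290,250:400])])[:,:,::-1])
E
```

```text
[(439, np.float64(320.0), np.float64(233.0))] [(34, np.float64(301.0), np.float64(120.0)), (204, np.float64(341.0), np.float64(177.0))]
```

View pics/m8.png

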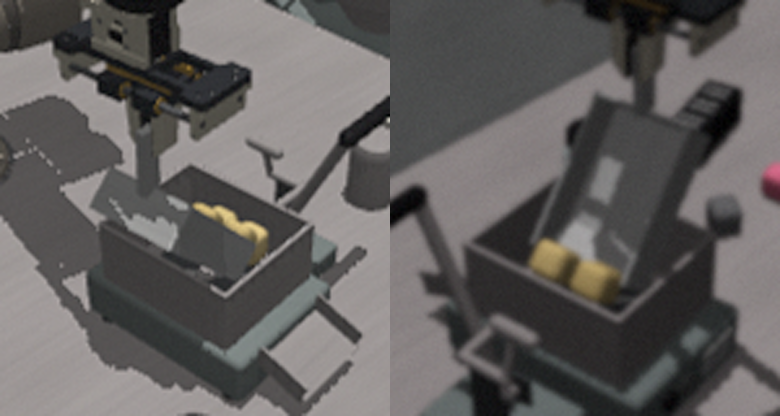

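Two chunks have dropped; the wrist force of 3 N means two still sit on the lip. I'm loosening more and giving the pivot a quick forward jerk so the tray lags and tips steeper.

>>> move_arm([
  [0,0,0,0,1],
  [0,0,0,0,1],
  [0,0,0,0,1],
], newtons=7)

```text
time: 7.85
tool_pos: [0.5411, -0.0102, 0.3067]
tool_rot: [3.142, -0.0, 1.699]
contact_force: [-0.4, -0.1, -1.6]
opening: 0.0121
grip_force: 7.0
```

>>> move_arm([
  [-2,15,0,0,1],
  [-4,30,0,0,1],
  [0,0,0,0,1],
  [0,0,0,0,1],
])

```text
time: 8.25
tool_pos: [0.5349, 0.0359, 0.3069]
tool_rot: [3.141, -0.0, 1.701]
contact_force: [0.6, 0.5, -3.0]
opening: 0.0118
grip_force: 7.0
```

```bash
python3 - <<'E'
from h import *
a=save("side","pics/s9.png");c=save("scene","pics/c9.png")
print(yel(a),yel(c))
f=lambda i:cv2.resize(i,None,fx=2.6,fy=2.6,interpolation=2)
cv2.imwrite("pics/m9.png",np.hstack([f(c[90:250,250:400]),f(a[130:290,250:400])])[:,:,::-1])
E
```

```text
[(243, np.float64(324.0), np.float64(239.0))] [(145, np.float64(346.0), np.float64(180.0))]
```

View pics/m9.png

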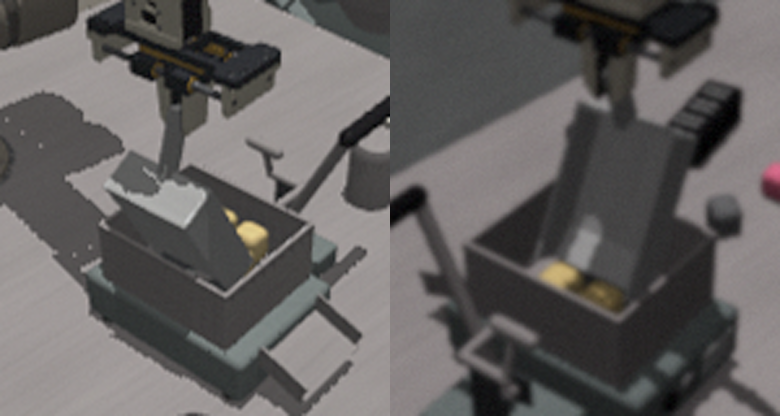

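Tilt is now about 65–70°, with chunks at the far side of the hopper. I'll weigh the tray by averaging force readings.

```bash
cat >> h.py <<'E'
def weigh(n=10):
    F=[]
    for i in range(n): im=vision.read_camera("wrist");F.append(monitor.observe()["contact_force"])
    return np.round(np.mean(F,0),2),np.round(np.std(F,0)/n**.5,2),yel(im)
E
python3 - <<'E'
from h import *
print(weigh())
E
```

```text
(array([-0.13, -0.21, -2.3 ]), array([0.17, 0.11, 0.15]), [(1681, np.float64(299.0), np.float64(126.0)), (1035, np.float64(341.0), np.float64(124.0)), (331, np.float64(292.0), np.float64(282.0)), (331, np.float64(350.0), np.float64(282.0)), (2233, np.float64(329.0), np.float64(319.0))])
```

>>> move_arm([
  [0,0,0,0,1],
  [0,0,0,0,1],
  [0,0,10,0,1],
  [0,0,20,0,1],
  [0,0,20,0,1],
  [0,0,20,0,1],
  [0,0,20,0,1],
  [0,0,0,0,1],
  [0,0,0,0,1],
], newtons=50)

```text
time: 9.75
tool_pos: [0.5351, 0.0348, 0.3967]
tool_rot: [3.141, 0.0, 1.699]
contact_force: [-0.6, -0.8, -2.6]
opening: 0.0116
grip_force: 50.0
```

```bash
python3 - <<'E'
from h import *
print(weigh());s=monitor.observe()
c=save("scene","pics/c10.png");a=save("side","pics/s10.png");print(yel(c),yel(a))
for (n,im) in(("scene",c),("side",a)):
    for k,u,v in yel(im): print(n,k,np.round(onz(n,u,v,.115),3))
E
```

```text
(array([-0.16, -0.11, -2.48]), array([0.11, 0.13, 0.15]), [(1084, np.float64(303.0), np.float64(125.0)), (705, np.float64(337.0), np.float64(124.0)), (336, np.float64(349.0), np.float64(282.0)), (335, np.float64(293.0), np.float64(282.0)), (2195, np.float64(329.0), np.float64(319.0))])
[(43, np.float64(312.0), np.float64(77.0)), (571, np.float64(336.0), np.float64(185.0))] [(247, np.float64(324.0), np.float64(239.0))]
scene 43 [-0.094  0.548  0.115]
scene 571 [0.539 0.091 0.115]
side 247 [0.524 0.088 0.115]
```

The weight of 2.5 N fits an empty tray (4.6 N full, less 2.0 N for the chunks), and no large yellow blob remains on the tray. I'm carrying it back over the free counter.

>>> move_arm([
  [0,-10,10,0,1],
  [-6,-20,0,0,1],
  [-12,-25,0,-0.02,1],
  [-15,-25,0,-0.02,1],
  [-15,-25,0,-0.02,1],
  [-15,-25,0,-0.02,1],
  [-15,-25,-10,-0.02,1],
  [-15,-25,-30,0,1],
  [-12,-20,-40,0,1],
  [-10,-20,-40,0,1],
  [0,0,-40,0,1],
  [0,0,-15,0,1],
])

```text
time: 11.55
tool_pos: [0.4181, -0.1856, 0.229]
tool_rot: [-3.137, -0.003, 1.597]
contact_force: [0.6, 1.3, -1.8]
opening: 0.0114
grip_force: 50.0
```

```bash
python3 - <<'E'
from h import *
print(weigh(6));c=save("scene","pics/c11.png");a=save("side","pics/s11.png");print(yel(c),yel(a))
for n,im,zs in(("scene",c,.11),("side",a,.11)):
    h=cv2.cvtColor(im,cv2.COLOR_RGB2HSV);m=cv2.inRange(h,(18,70,60),(35,255,255));ys,xs=np.nonzero(m)
    k=(xs>280)&(ys>150);P=np.array([onz(n,u,v,zs) for u,v in zip(xs[k],ys[k])])
    q=(P[:,:2]-[.531,.07])@np.array([[.992,-.127],[.127,.992]]);print(n,len(q),q.min(0),q.max(0))
    cv2.imwrite(f"pics/{n}_h.png",cv2.resize(im[140:260,270:400],None,fx=3,fy=3,interpolation=2)[:,:,::-1])
E
```

```text
(array([-0.11, -0.  , -2.5 ]), array([0.21, 0.28, 0.5 ]), [(336, np.float64(293.0), np.float64(282.0)), (340, np.float64(349.0), np.float64(282.0)), (2208, np.float64(328.0), np.float64(319.0))])
[(644, np.float64(336.0), np.float64(184.0))] [(278, np.float64(324.0), np.float64(240.0))]
scene 644 [-0.05487483 -0.02394095] [0.05485696 0.08549885]
side 278 [-0.05312097 -0.00403674] [0.04451566 0.03176551]
```

The wrist view shows an empty tray, and all the yellow lies inside the hopper's bounds. Next I'll loosen the grip, touch the nose down and swing the handle back and down along the arc.

>>> move_arm([
  [0,0,0,0,1],
  [0,0,0,0,1],
  [0,0,-10,0,1],
  [0,0,-15,0,1],
  [0,0,-15,0,1],
  [0,0,-4,0,1],
  [0,-20,-5,0,1],
  [0,-20,-7,0,1],
  [0,-19,-9,0,1],
  [0,0,0,0,1],
], newtons=9)

```text
time: 12.95
tool_pos: [0.4217, -0.2479, 0.1672]
tool_rot: [3.137, 0.005, 1.597]
contact_force: [2.1, -3.5, 5.6]
opening: 0.0119
grip_force: 9.0
```

>>> move_arm([
  [0,-17,-11,0,1],
  [0,-16,-12,0,1],
  [0,-16,-14,0,1],
  [0,-16,-14,0,1],
  [0,-15,-14,0,1],
  [0,0,0,0,1],
])

```text
time: 13.55
tool_pos: [0.419, -0.3248, 0.0993]
tool_rot: [-3.139, -0.002, 1.597]
contact_force: [-0.4, 1.0, -1.4]
opening: 0.0119
grip_force: 9.0
```

```bash
python3 - <<'E'
from h import *
w=save("wrist","pics/w12.png");g=cv2.cvtColor(w,cv2.COLOR_RGB2GRAY)
e=cv2.Canny(g,50,120)[:230]
L=cv2.HoughLinesP(e,1,np.pi/180,30,minLineLength=35,maxLineGap=6)
print([tuple(int(x) for x in l[0]) for l in L if 200<l[0][0]<440])
c=save("scene","pics/c12.png")
E
```

```text
[(236, 221, 239, 115), (409, 116, 409, 172), (405, 21, 408, 87), (393, 132, 393, 88), (229, 215, 231, 129), (411, 20, 416, 122), (257, 20, 301, 20), (387, 172, 387, 131), (234, 92, 243, 6), (240, 102, 247, 25), (387, 65, 388, 100), (408, 212, 408, 175), (232, 126, 235, 89)]
```

>>> move_arm([
  [0,-9,-10,0,1],
  [0,-8,-12,0,1],
  [0,-6,-10,0,1],
  [0,-3,-7,0,1],
  [0,0,0,0,1],
  [0,0,0,0,1],
])

```text
time: 14.25
tool_pos: [0.42, -0.3504, 0.0623]
tool_rot: [-3.141, -0.0, 1.599]
contact_force: [-0.3, 0.0, -1.4]
opening: 0.0115
grip_force: 9.0
```

```bash
python3 - <<'E'
from h import *
a=cv2.imread("pics/w2.png")[:,:,::-1];w=save("wrist","pics/w13.png")
for im in(a,w):
    g=cv2.cvtColor(im,cv2.COLOR_RGB2GRAY);e=cv2.Canny(g,50,120)[:230]
    L=cv2.HoughLinesP(e,1,np.pi/180,30,minLineLength=35,maxLineGap=6)
    print(sorted([tuple(int(x) for x in l[0]) for l in L if 200<l[0][0]<440]))
print(weigh(4)[:2])
E
```

```text
[(226, 62, 227, 1), (228, 178, 310, 178), (231, 185, 291, 185), (232, 78, 234, 0), (232, 84, 233, 140), (249, 145, 249, 23), (251, 167, 286, 167), (252, 70, 252, 30), (254, 62, 255, 23), (265, 78, 309, 74), (310, 72, 310, 30), (311, 106, 311, 141), (327, 167, 391, 167), (332, 184, 382, 184), (347, 76, 387, 76), (382, 226, 385, 185), (386, 72, 389, 115), (386, 166, 389, 119), (387, 0, 389, 62), (392, 35, 392, 0), (393, 138, 393, 83), (409, 27, 410, 67), (409, 138, 409, 82), (415, 1, 416, 51), (416, 138, 417, 90), (417, 89, 417, 52)]
[(221, 89, 222, 175), (228, 77, 229, 116), (229, 82, 229, 39), (229, 146, 230, 187), (247, 57, 247, 92), (247, 93, 247, 149), (248, 192, 248, 157), (270, 216, 342, 216), (391, 152, 393, 81), (394, 80, 394, 38), (395, 37, 399, 0), (395, 193, 397, 144), (399, 115, 399, 68), (400, 71, 401, 21), (415, 173, 418, 105), (417, 0, 419, 65), (418, 102, 419, 66), (426, 106, 426, 24)]
(array([ 0.14, -0.16, -1.67]), array([0.3 , 0.19, 0.23]))
```

The back edge still sits a little high, so I'll lower gently further, then release.

>>> move_arm([
  [0,-2,-5,0,1],
  [0,-2,-5,0,1],
  [0,0,0,0,1],
])

```text
time: 14.8
tool_pos: [0.4205, -0.3548, 0.0534]
tool_rot: [3.14, 0.001, 1.599]
contact_force: [-0.5, 0.7, 4.4]
opening: 0.0117
grip_force: 9.0
```

```bash
python3 - <<'E'
from h import *
print(weigh(5)[:2]);w=save("wrist","pics/w14.png")
g=cv2.cvtColor(w,cv2.COLOR_RGB2GRAY);e=cv2.Canny(g,50,120)[:230]
L=cv2.HoughLinesP(e,1,np.pi/180,30,minLineLength=30,maxLineGap=6)
print(sorted([tuple(int(x) for x in l[0]) for l in L if 200<l[0][0]<440 and abs(l[0][1]-l[0][3])<5]))
E
```

```text
(array([-0.39,  1.15,  4.87]), array([0.2 , 0.26, 0.3 ]))
[(261, 27, 342, 26), (266, 214, 379, 215), (370, 28, 402, 31)]
```

>>> move_arm([
  [0,0,0,0,-0.4],
  [0,0,0,0,-1],
  [0,0,0,0,-1],
  [0,0,0,0,-1],
  [0,0,0,0,-1],
  [0,-5,20,0,-1],
  [0,-5,40,0,-1],
  [0,-5,50,0,-1],
  [0,0,40,0,-1],
  [0,0,0,0,-1],
])

```text
time: 16.1
tool_pos: [0.4221, -0.3715, 0.2087]
tool_rot: [3.134, 0.009, 1.599]
contact_force: [0.3, 0.2, -0.7]
opening: 0.0874
grip_force: 0.0
```

```bash
python3 - <<'E'
from h import *
f=lambda i,h:cv2.resize(i,(int(i.shape[1]*h/i.shape[0]),h),interpolation=2)
w=save("wrist","pics/w15.png");c=save("scene","pics/c15.png");a=save("side","pics/s15.png")
g=lambda i:cv2.convertScaleAbs(i,alpha=1.5,beta=10)
A=f(g(c[130:290,175:385]),300);B=f(g(a[150:290,240:440]),300);C=f(w,290)
W=max(A.shape[1]+B.shape[1],C.shape[1]);W=min(W,800)
o=np.zeros((590,W,3),np.uint8);r=np.hstack([A,B])[:,:W];o[:300,:r.shape[1]]=r;o[300:,:C.shape[1]]=C
cv2.imwrite("pics/m15.png",o[:,:,::-1]);s=monitor.observe();print(s["tool_pos"],s["tool_rot"],o.shape,A.shape,B.shape)
E
```

```text
[ 0.41975369 -0.36876306  0.20181946] [-3.14097680e+00 -8.41219750e-04  1.59882494e+00] (590, 800, 3) (300, 393, 3) (300, 428, 3)
```

View pics/m15.png

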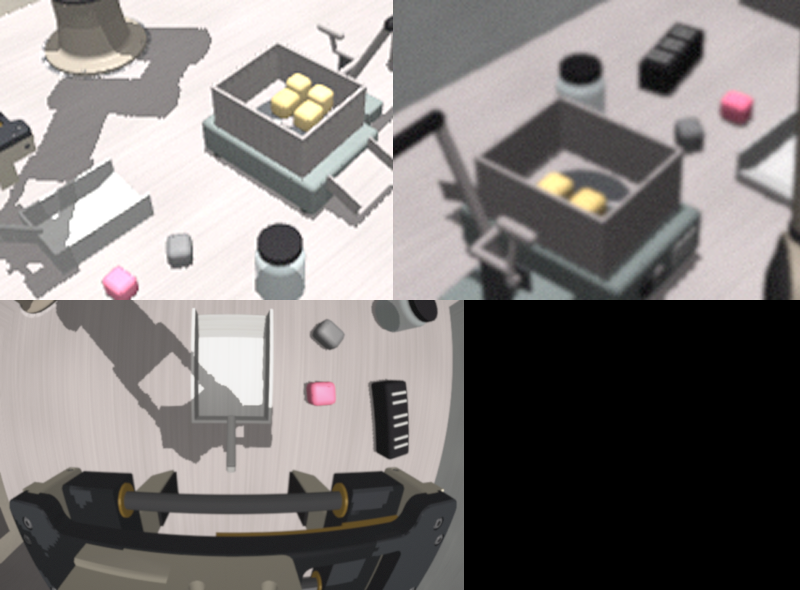

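The picture shows all four chunks lying flat in the hopper and the empty tray flat on the counter. Next is the catch: I'll go with shut fingers to the gap between hopper and catch grip.

>>> move_arm([
  [0,0,40,0,1],
  [0,10,40,0,1],
  [4,30,18,0.01,1],
  [5,45,0,0.01,1],
  [5,50,0,0.01,1],
  [5,50,0,0.01,1],
  [5,50,0,0.01,1],
  [5,50,0,0.01,1],
  [5,50,0,0.01,1],
  [5,50,0,0.01,1],
  [5,50,0,0.01,1],
  [5,50,0,0.01,1],
])

```text
time: 17.45
tool_pos: [0.4681, 0.1159, 0.2987]
tool_rot: [-3.138, -0.0, 1.699]
contact_force: [1.9, 0.2, 0.0]
opening: 0.0023
grip_force: 0.0
```

>>> move_arm([
  [0,40,0,0,1],
  [0,19,0,0,1],
  [0,0,0,0,1],
  [0,0,0,0,1],
])

```text
time: 17.85
tool_pos: [0.4684, 0.1726, 0.299]
tool_rot: [-3.139, 0.001, 1.7]
contact_force: [0.2, 0.2, -0.1]
opening: 0.0009
grip_force: 0.0
```

>>> move_arm([
  [0,2,-40,0,1],
  [0,0,-40,0,1],
  [0,0,-30,0,1],
  [0,0,-20,0,1],
  [0,0,-15,0,1],
  [0,0,-12,0,1],
  [0,0,0,0,1],
  [0,0,0,0,1],
])

```text
time: 18.65
tool_pos: [0.469, 0.1738, 0.1435]
tool_rot: [-3.141, 0.0, 1.697]
contact_force: [0.0, 0.1, -0.2]
opening: 0.0005
grip_force: 0.0
```

>>> move_arm([
  [-1.3,10,0,0,1],
  [-1.3,10,0,0,1],
  [-1.3,10,0,0,1],
  [-1.3,10,0,0,1],
  [-1.3,10,0,0,1],
  [-1.3,10,0,0,1],
  [-0.6,5,0,0,1],
  [0,0,0,0,1],
])

```text
time: 19.45
tool_pos: [0.4601, 0.2408, 0.1433]
tool_rot: [-3.141, -0.0, 1.7]
contact_force: [-0.3, -0.4, 1.4]
opening: 0.0005
grip_force: 0.2
```

>>> move_arm([
  [-0.7,5,0,0,1],
  [-0.7,5,0,0,1],
  [-0.4,3,0,0,1],
  [0,0,0,0,1],
])

```text
time: 19.85
tool_pos: [0.4586, 0.2527, 0.1431]
tool_rot: [-3.141, 0.001, 1.699]
contact_force: [0.2, -3.1, -2.9]
opening: 0.0003
grip_force: 1.4
```

```bash
python3 - <<'E'
from h import *
print(weigh(5)[:2]);print(monitor.observe()["tool_pos"])
E
```

```text
(array([-0.56, -2.42, -1.91]), array([0.21, 0.24, 0.27]))
[0.45865545 0.2527737  0.14349905]
```

>>> move_arm([
  [-0.5,4,0,0,1],
  [-0.4,3,0,0,1],
  [0,0,0,0,1],
])

```text
time: 20.4
tool_pos: [0.4586, 0.2547, 0.1434]
tool_rot: [-3.141, 0.01, 1.699]
contact_force: [2.7, -26.7, 1.7]
opening: 0.0005
grip_force: 13.0
```

```bash
python3 - <<'E'
from h import *
print(weigh(5)[:2]);print(monitor.observe()["tool_pos"])
E
```

```text
(array([  3.92, -25.22,   0.86]), array([0.2 , 0.2 , 0.19]))
[0.45861215 0.25466789 0.14332926]
```

A firm stop at 25 N in the expected place means the catch is fully over. I'm backing off and moving above the lever's handle with open fingers.

>>> move_arm([
  [1.5,-12,0,0,1],
  [1,-8,10,0,1],
  [0,0,40,0,1],
  [0,0,50,0,1],
  [0,0,50,0,0],
  [0,0,30,0,-1],
  [28,6,0,0,-1],
  [36,9,0,0,-1],
  [40,10,0,0,-1],
  [38,9,0,0,-1],
  [0,0,0,0,-1],
  [0,0,0,0,-1],
])

```text
time: 21.85
tool_pos: [0.6025, 0.2743, 0.3229]
tool_rot: [-3.141, -0.001, 1.699]
contact_force: [-1.1, 0.6, 0.6]
opening: 0.0597
grip_force: 0.0
```

```bash
python3 - <<'E'
from h import *
s=monitor.observe();print(s["tool_pos"],s["opening"])
w=save("wrist","pics/w20.png");g=cv2.cvtColor(w,cv2.COLOR_RGB2GRAY)
m=(g<45).astype(np.uint8);m[235:]=0
n,_,st,c=cv2.connectedComponentsWithStats(m)
print([(st[i].tolist(),np.round(c[i])) for i in range(1,n) if st[i,4]>150])
a=save("side","pics/s20.png")
d=cv2.absdiff(cv2.imread("pics/s15.png"),a[:,:,::-1]).max(2)[240:330,265:345]
n,_,st,c=cv2.connectedComponentsWithStats((cv2.blur(d,(3,3))>25).astype(np.uint8));print([(st[i].tolist(),c[i]+[265,240]) for i in range(1,n) if st[i,4]>15])
for P in([.477,.217,.167],[.531-.0347-.127*.211,.07-.0045+.992*.211,.149]): print(proj("side",P))
E
```

```text
[0.60247787 0.27425785 0.3229368 ] 0.05970168820482451
[([311, 159, 27, 76, 1719], array([323., 198.]))]
[([24, 11, 18, 11, 97], array([297.30927835, 255.88659794])), ([7, 17, 20, 27, 250], array([282.88, 272.22])), ([0, 40, 28, 26, 317], array([276.63091483, 291.78864353])), ([28, 49, 22, 17, 202], array([303.14851485, 297.11881188])), ([0, 62, 33, 28, 569], array([276.85413005, 318.51669596])), ([42, 67, 38, 23, 595], array([326.1697479 , 320.52773109])), ([43, 72, 6, 6, 31], array([310.5483871 , 314.70967742]))]
(np.float64(299.20095797296665), np.float64(257.0861803744596))
(np.float64(283.15892883297914), np.float64(277.13932292015954))
```

The bar sits at column 323, centred between the fingers, and the catch has moved to about (283,272), where the fully-over position projects. I'm descending and gripping the bar.

>>> move_arm([
  [0,-1,-20,0,-1],
  [0,-1,-30,0,-1],
  [0,-1,-25,0,-1],
  [0,0,-19,0,-1],
  [0,0,0,0,-1],
  [0,0,0,0,1],
  [0,0,0,0,1],
  [0,0,0,0,1],
  [0,0,0,0,1],
  [0,0,0,0,1],
  [0,0,0,0,1],
  [0,0,0,0,1],
], newtons=20)

```text
time: 23.15
tool_pos: [0.6023, 0.2708, 0.2295]
tool_rot: [3.142, 0.0, 1.699]
contact_force: [0.3, 0.5, -0.1]
opening: 0.0406
grip_force: 0.0
```

>>> move_arm([
  [0,0,0,0,1],
  [0,0,0,0,1],
  [0,0,0,0,1],
  [0,0,0,0,1],
])

```text
time: 23.55
tool_pos: [0.6032, 0.271, 0.23]
tool_rot: [3.139, -0.0, 1.699]
contact_force: [4.6, 1.4, 2.2]
opening: 0.0212
grip_force: 20.0
```

>>> move_arm([
  [-18.1,-2.3,7.8,0,1],
  [-18.6,-2.4,6.1,0,1],
  [-19.1,-2.5,4.4,0,1],
  [-19.4,-2.5,2.7,0,1],
  [-19.6,-2.5,0.9,0,1],
  [0,0,0,0,1],
])

```text
time: 24.15
tool_pos: [0.5071, 0.2596, 0.2534]
tool_rot: [3.137, -0.002, 1.7]
contact_force: [4.4, 4.0, 6.3]
opening: 0.0216
grip_force: 20.0
```

>>> move_arm([
  [-19.6,-2.5,-0.9,0,1],
  [-19.4,-2.5,-2.7,0,1],
  [-19.1,-2.5,-4.4,0,1],
  [-18.6,-2.4,-6.1,0,1],
  [-18.1,-2.3,-7.8,0,1],
  [0,0,0,0,1],
  [0,0,0,0,1],
])

```text
time: 24.85
tool_pos: [0.4148, 0.2477, 0.2303]
tool_rot: [3.137, -0.002, 1.699]
contact_force: [6.7, 5.3, 1.0]
opening: 0.0215
grip_force: 20.0
```

```bash
python3 - <<'E'
from h import *
print(weigh(5)[:2]);s=monitor.observe();print(s["tool_pos"],s["opening"],s["grip_force"])
E
```

```text
(array([5.55, 5.6 , 2.65]), array([0.25, 0.17, 0.06]))
[0.41479192 0.24768753 0.23030986] 0.020985978312610818 19.9786376953125
```

The force matches the spring only, so I'll press a little further to feel the stop.

>>> move_arm([
  [-3,-0.4,-1.5,0,1],
  [-3,-0.4,-1.5,0,1],
  [0,0,0,0,1],
  [0,0,0,0,1],
])

```text
time: 25.5
tool_pos: [0.4148, 0.2478, 0.2301]
tool_rot: [3.122, -0.004, 1.698]
contact_force: [22.2, 6.6, 7.7]
opening: 0.0213
grip_force: 20.0
```

```bash
python3 - <<'E'
from h import *
print(weigh(5)[:2]);s=monitor.observe();print(s["tool_pos"],s["opening"],s["grip_force"],s["time"])
E
```

```text
(array([21.13,  6.21,  7.12]), array([0.2 , 0.09, 0.22]))
[0.41482184 0.24773064 0.23010192] 0.021493904131070298 19.970881193876266 25.75
```

The lever is at its stop: the force rose to 21 N with no movement. Handing in while holding it.

```bash
python3 -c "
from h import *
print(workorder.hand_in())"
```

```text
the job is handed in; nothing more can be done
None
```

I handed the job in at about 26 s: all four chunks are in the hopper, the empty tray is flat on the counter, the catch is fully over, and the gripper is holding the run lever at its stop. The hand-in call returned no verdict.

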